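Stage round parts for the roundness tester

TASK

The four round aluminium cylinders are next for the roundness tester: stand each one upright in the nest that suits its size, the smallest cylinder in the smallest nest and so on up to the largest in the largest, flat on the nest floor. Set each one down rather than dropping it, and let go. Leave the rectangular block and the L-shaped angle plate standing where they are.

Things in the scene. Friction and masses are not known exactly. Their poses are not given: they have to be found in the camera images.
- cyl_xs_mid (a point): smallest turned aluminium cylinder, loose, plain round bar standing upright, diameter 22 mm, height 60 mm, with a dark centre spot on top, about 62 g. The point is its centre, 30 mm above its underside; z is its axis.
- cyl_small_mid (a point): second smallest turned aluminium cylinder, loose, plain round bar standing upright, diameter 34 mm, height 60 mm, with a dark centre spot on top, about 147 g. The point is its centre, 30 mm above its underside; z is its axis.
- cyl_medium_mid (a point): second largest turned aluminium cylinder, loose, plain round bar standing upright, diameter 46 mm, height 60 mm, with a dark centre spot on top, about 270 g. The point is its centre, 30 mm above its underside; z is its axis.
- cyl_large_mid (a point): largest turned aluminium cylinder, loose, plain round bar standing upright, diameter 58 mm, height 60 mm, with a dark centre spot on top, about 430 g. The point is its centre, 30 mm above its underside; z is its axis.
- nest_xs_floor (a point): smallest nest, for the 22 mm cylinder: low round grey plastic dish with a dark floor, fixed to the bench, outer diameter 50 mm, rim 9 mm above the bench, recess diameter 34 mm and 6 mm deep, floor 3 mm above the bench. The point is the centre of the recess floor; z is up.
- nest_small_floor (a point): second smallest nest, for the 34 mm cylinder: low round grey plastic dish with a dark floor, fixed to the bench, outer diameter 62 mm, rim 9 mm above the bench, recess diameter 46 mm and 6 mm deep, floor 3 mm above the bench. The point is the centre of the recess floor; z is up.
- nest_medium_floor (a point): second largest nest, for the 46 mm cylinder: low round grey plastic dish with a dark floor, fixed to the bench, outer diameter 74 mm, rim 9 mm above the bench, recess diameter 58 mm and 6 mm deep, floor 3 mm above the bench. The point is the centre of the recess floor; z is up.
- nest_large_floor (a point): largest nest, for the 58 mm cylinder: low round grey plastic dish with a dark floor, fixed to the bench, outer diameter 86 mm, rim 9 mm above the bench, recess diameter 70 mm and 6 mm deep, floor 3 mm above the bench. The point is the centre of the recess floor; z is up.
- flat_block_mid (a point): rectangular aluminium block, loose, standing upright, 50 x 26 mm seen from above (long side along its x), height 60 mm, to be left alone. The point is its centre, 30 mm above its underside; z is up.
- angle_plate_mid (a point): L-shaped aluminium angle plate, loose, standing on its foot: foot 50 mm (along its x) x 40 mm x 12 mm thick, upright wall 12 mm thick and 60 mm tall on the -x edge of the foot, to be left alone. The point is 30 mm above the centre of the underside; z is up.
Mind the look-alikes: they are no part of the job. What is shaped like the part that bears cyl_large_mid but pink is not meant. Leave any brown or purple look-alike of the part that bears cyl_xs_mid alone.

How it is judged:
At the end, for the whole second after the job is handed in: Each of the four cylinders stands upright (within 0.07 rad) on the floor of the nest of its own size, centred within 9 mm, at rest and released; the rectangular block and the angle plate stand within 20 mm of where they were at the start (horizontal distance between cyl_xs_mid and nest_xs_floor below 0.009 m and z of cyl_xs_mid in the frame of nest_xs_floor between 0.026 and 0.0335 m and angle between each of cyl_xs_mid, cyl_small_mid, cyl_medium_mid, cyl_large_mid's own z axis and vertical below 0.07 rad and linear speed of each of cyl_xs, cyl_small, cyl_medium, cyl_large below 0.02 m/s and horizontal distance between cyl_small_mid and nest_small_floor below 0.009 m and z of cyl_small_mid in the frame of nest_small_floor between 0.026 and 0.0335 m and horizontal distance between cyl_medium_mid and nest_medium_floor below 0.009 m and z of cyl_medium_mid in the frame of nest_medium_floor between 0.026 and 0.0335 m and horizontal distance between cyl_large_mid and nest_large_floor below 0.009 m and z of cyl_large_mid in the frame of nest_large_floor between 0.026 and 0.0335 m and distance of each of flat_block_mid, angle_plate_mid from where it was at the start of the episode below 0.02 m and angle between each of flat_block_mid, angle_plate_mid's own z axis and vertical below 0.1 rad); the robot touches nothing.
It fails at once if a cylinder is dropped or thrown (faster than 0.6 m/s with no finger on it) ((linear speed of cyl_xs above 0.6 m/s and contact force between cyl_xs and the fingers below 0.05 N) or (linear speed of cyl_small above 0.6 m/s and contact force between cyl_small and the fingers below 0.05 N) or (linear speed of cyl_medium above 0.6 m/s and contact force between cyl_medium and the fingers below 0.05 N) or (linear speed of cyl_large above 0.6 m/s and contact force between cyl_large and the fingers below 0.05 N)).
It fails at once if the flat block is shifted by more than 20 mm or knocked over (distance of flat_block_mid from where it was at the start of the episode above 0.02 m or angle between flat_block_mid's own z axis and vertical above 0.3 rad).
It fails at once if the angle plate is shifted by more than 20 mm or knocked over (distance of angle_plate_mid from where it was at the start of the episode above 0.02 m or angle between angle_plate_mid's own z axis and vertical above 0.3 rad).
It also fails if it takes over 102 s, if anything falls off the work surface, if the arm or the gripper's body presses on something with over 40 N, if the wrist force passes 120 N, or if a joint passes its speed limit or range.

ROBOT

A 6-joint arm with a two-finger parallel gripper is mounted at the origin on the work surface. World frame = base frame: x ahead of the robot, y to its left, z up, the work surface at z = 0. Lengths are in m, angles in rad, forces in N, time in s.
With the tool pointing down it reaches from about 0.35 to 0.85 m from the base axis. Payload 8.1 kg.
Tool frame: the origin (TCP) lies between the finger pads; the fingertips stand tips_ahead ahead of it and the grasp point (between the pads) lies 8 mm behind it (tips_ahead is the distance from the TCP to the fingertips, in m); z points along the fingers, x is the direction in which the jaws open and shut, and the axes are right-handed (so a half turn about z gives the same grasp; the last joint's range is limited). The gripper opens to 93 mm and grips with 3 to 60 N. Pads are 15 mm wide; open, the fingers measure 128 mm over their backs; the gripper's body (75 mm by 188 mm) begins 65 mm behind the grasp point.
Start: joints at [1.126, 0.13, 1.488, -0, 1.523, -0.085], TCP at [0.211, 0.562, 0.23] pointing down, gripper open.
Joint ranges: [-2.96, 2.96], [-0.89, 2.26], [0.02, 2.5], [-1.34, 4.48], [0, 2.73], [-2.66, 2.66]. Speed limits (rad/s): [2.39, 2.39, 2.79, 3.14, 3.14, 3.14].

INTERFACE

Orientations are given as a rotation vector (axis times angle).
In Python, from plant import * gives the robot as it stands.
- The arm moves only by the tool play_rows, never from a script. Its argument "increments" is a list that holds one entry, the list of rows, each a list of 4 numbers: the shift along the tool's x, y, z in cm, then the turn about the tool's z in rad. A call has 1 to 5 rows; each row is the pose to reach, as a shift and turn from the pose measured when the call began, along the tool's axes at that moment; what a row does not reach only later rows make up. A row lasts 1/10 s, in which the tool goes at most 50 mm and 8.59 degrees, less where a joint would pass 70% of its speed; a pose out of reach is approached as far as the arm can. A call with a gripper value outside its range is refused whole. "jaw" is the finger opening in cm, from 0 to 9.3, set as the call begins (left out, the last holds). The fingers move at their own pace and stop on an object; "squeeze" is the grip in N (left out, the last holds). Time passes only in rows, so rows that repeat a pose let the fingers close. It gives the time, the measured TCP pose, the force and the opening at its end, in the units of the state.
- read_state(): the state, without advancing time (a new reading comes with each control period).
- read_camera(name): name is "side" or "top" or "wrist"; returns (picture, depth): 420x560x3 uint8, blue, green, red; 420x560 float32, m along the optical axis (not along the pixel's ray), 0 where there is no reading.
- camera_params(name): a dict with "K" (3x3 intrinsics, pixels), "eye" and "orientation" of the camera in the world. Camera axes: x right, y up, looking along -z (the intrinsics and any distortion apply to the point x, -y, -z); pixel columns grow to the right and rows downward; lengths in m; the calibration is good to about 2 mm. A picture is of the moment at which its call begins: read the wrist's pose just before it. camera_params takes no time and is no camera call; for the wrist camera it gives the pose at the moment of the call.
- close_job(): hands the job in, once; it reports no verdict.
The state is a dict: "t": time; "q": joint angles; "dq": joint speeds; "joint_torque": joint torques, N m; "tool_pos": TCP position; "orientation": TCP orientation; "force": force on the tool from outside, world axes, zero at the start; "wrist_torque": the same for the moment, N m; "opening": finger opening in m.
Only numpy, scipy, OpenCV 4.12 (cv2) and the standard library are available. Lean on these libraries where they do the work, as an engineer would, in place of code of your own. Each camera call takes 0.05 s, during which the arm holds its last target.

## Working session

There is one attempt and no reset: what is moved stays moved. The work goes in short steps, Python scripts to look and compute and a tool call to move; the robot and the scene stay as the last step left them, time stands still between calls to the robot, and variables do not carry over. Pictures are saved under pics/ and viewed, and the job is handed in when it is done.

Besides the shell and the picture viewer there is one more tool, called after ">>>" as name(argument=value, ...) on one line, values as JSON. play_rows: Moves the arm, as the interface text tells. Its arguments: {"type":"object","properties":{"increments":{"type":"array"},"jaw":{"type":"number"},"squeeze":{"type":"number"}},"required":["increments"]}

```bash
ls; mkdir -p pics; python3 - <<'E'
from plant import *
import cv2,numpy as np
s=read_state();print({k:np.round(v,4).tolist() for k,v in s.items()})
for n in("top","side"):
    im,d=read_camera(n);p=camera_params(n);print(n,p)
    cv2.imwrite(f"pics/{n}0.png",im);np.save(f"{n}0.npy",d)
E
```

```text
pics
{'t': 0.0, 'q': [1.1256, 0.1312, 1.4893, -0.0, 1.523, -0.0854], 'dq': [0.0007, 0.0007, -0.0011, 0.0011, 0.0006, -0.0015], 'joint_torque': [0.0036, -55.9841, -49.1769, 0.0774, 0.0353, -0.0002], 'tool_pos': [0.211, 0.5611, 0.2286], 'orientation': [2.5823, 1.7876, -0.0025], 'force': [0.1991, 0.0478, 0.1492], 'wrist_torque': [-0.0087, 0.017, -0.0513], 'opening': 0.0929}
top {'K': array([[386.67974536,   0.        , 279.9825402 ],
       [  0.        , 386.67974536, 205.49152434],
       [  0.        ,   0.        ,   1.        ]]), 'eye': array([0.4777132 , 0.00406138, 0.91084496]), 'orientation': array([ 0.04560913, -0.03881086, -1.56106381])}
side {'K': array([[465.67663855,   0.        , 280.4036624 ],
       [  0.        , 465.67663855, 206.47056522],
       [  0.        ,   0.        ,   1.        ]]), 'eye': array([ 0.062696  , -0.89893586,  0.84828599]), 'orientation': array([ 0.89555898, -0.20504691, -0.43045958])}
```

View pics/top0.png

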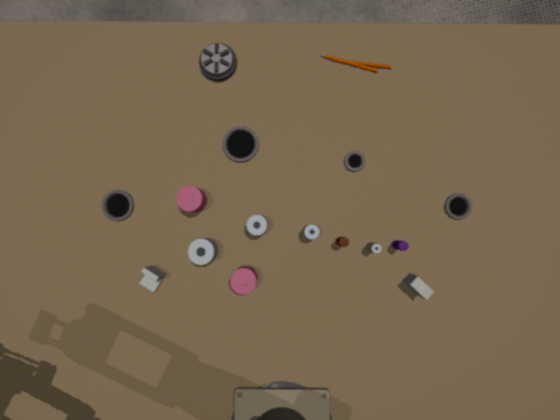

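View pics/side0.png

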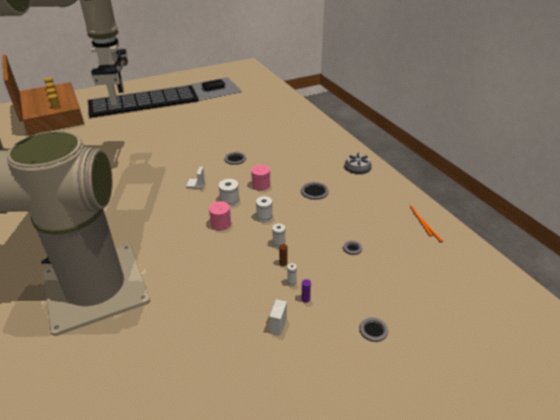

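```bash
cat > h.py <<'E'
import cv2,numpy as np
from scipy.spatial.transform import Rotation as R
def ray(p,u,v):
    K=np.array(p["K"]);d=np.array([(u-K[0,2])/K[0,0],-(v-K[1,2])/K[1,1],-1.0])
    return R.from_rotvec(p["orientation"]).as_matrix()@d
def at_z(p,u,v,z):
    r=ray(p,u,v);e=np.array(p["eye"]);return e+r*(z-e[2])/r[2]
def at_d(p,u,v,d): return np.array(p["eye"])+ray(p,u,v)*d
E
python3 - <<'E'
from plant import *
from h import *
im=cv2.imread("pics/top0.png");d=np.load("top0.npy");p=camera_params("top")
c=cv2.resize(im[120:310,90:330],None,fx=3.3,fy=3.1,interpolation=cv2.INTER_CUBIC)
c=cv2.resize(im[120:310,90:330],None,fx=3.1,fy=3.1,interpolation=cv2.INTER_CUBIC);cv2.imwrite("pics/c1.png",c)
c=cv2.resize(im[130:310,290:480],None,fx=3.3,fy=3.3,interpolation=cv2.INTER_CUBIC);cv2.imwrite("pics/c2.png",c)
for n,u,v in [("L",201,252),("M",257,225),("S",312,232),("XS",376,248),("nL",241,144),("nM",118,205),("nS",458,206),("nXS",355,161),("blk",422,288),("ang",151,280),("table",300,330)]:
    print(n,at_d(p,u,v,d[v,u]).round(4))
E
```

```text
L [0.4197 0.1806 0.0575]
M [0.4801 0.0582 0.0588]
S [ 0.4659 -0.0632  0.0559]
XS [ 0.4322 -0.2034  0.0583]
nL [0.6719 0.1021 0.0026]
nM [0.5242 0.3896 0.0034]
nS [ 5.294e-01 -4.108e-01  2.000e-04]
nXS [ 0.6338 -0.1684  0.0013]
blk [ 0.3466 -0.3028  0.0595]
ang [0.3514 0.3036 0.0135]
table [ 0.2376 -0.041  -0.0021]
```

View pics/c1.png

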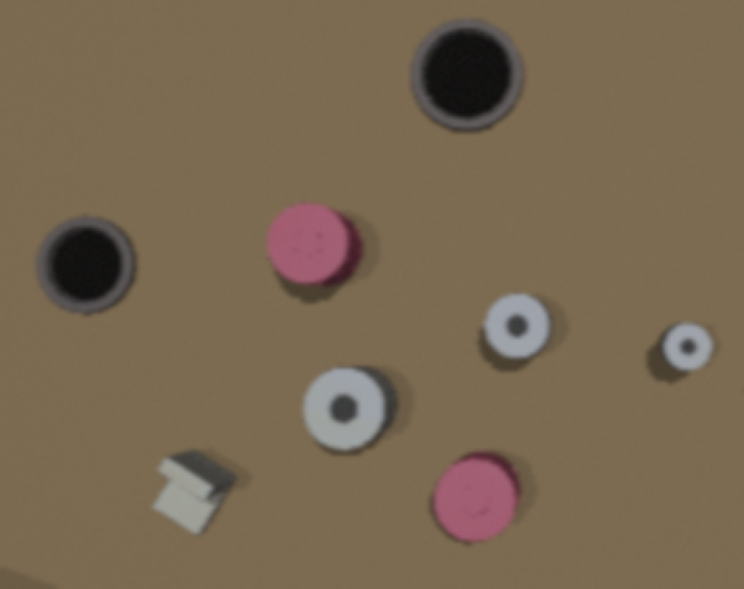

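View pics/c2.png

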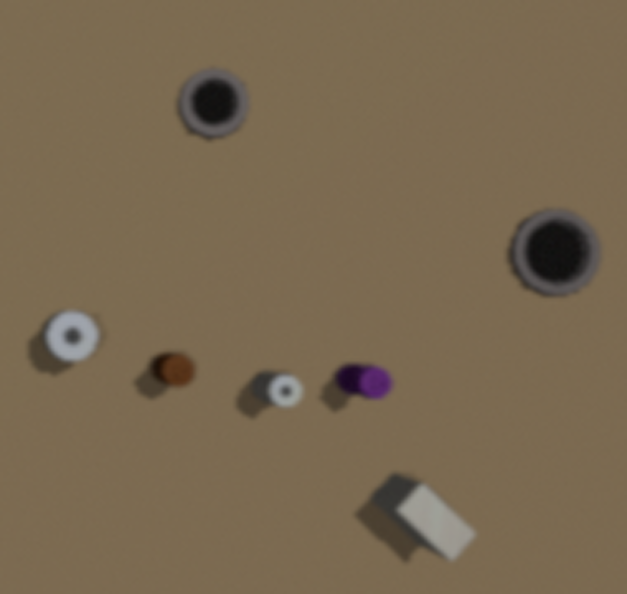

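```bash
python3 - <<'E'
import plant
from plant import *
from h import *
print([n for n in dir(plant) if not n.startswith('_')], getattr(plant,'tips_ahead',None))
p=camera_params("top")
f=lambda c,x,y:((x+.5)/(3.1 if c==1 else 3.3)-.5+(90 if c==1 else 290),(y+.5)/(3.1 if c==1 else 3.3)-.5+(120 if c==1 else 130))
for n,c,x,y,z in [("L",1,344,408,.06),("M",1,517,326,.06),("S",1,688,346,.06),("S",2,72,336,.06),("XS",2,286,391,.06),("nL",1,467,73,.009),("nM",1,86,264,.009),("nS",2,557,251,.009),("nXS",2,214,102,.009),("brown",2,179,370,.06),("purp",2,376,382,.06)]:
    q=at_z(p,*f(c,x,y),z);print(n,q.round(4),round(float(np.hypot(*q[:2])),3))
s=read_state();print(R.from_rotvec(s['orientation']).as_matrix().round(4).tolist())
E
```

```text
['IKError', 'camera_params', 'close_job', 'read_camera', 'read_state', 'tips_ahead'] 0.011
L [0.4215 0.1809 0.06  ] 0.459
M [0.4805 0.0593 0.06  ] 0.484
S [ 0.4675 -0.062   0.06  ] 0.472
S [ 0.4671 -0.0617  0.06  ] 0.471
XS [ 0.432  -0.2037  0.06  ] 0.478
nL [0.6724 0.1031 0.009 ] 0.68
nM [0.5243 0.3886 0.009 ] 0.653
nS [ 0.5296 -0.4078  0.009 ] 0.668
nXS [ 0.6336 -0.1658  0.009 ] 0.655
brown [ 0.4452 -0.1328  0.06  ] 0.465
purp [ 0.4385 -0.2634  0.06  ] 0.512
[[0.3521, 0.936, -0.0007], [0.936, -0.3521, -0.0015], [-0.0016, -0.0002, -1.0]]
```

>>> play_rows(increments=[[[-2.8,3.3,0.7,0.13],[-5.6,6.6,1.4,0.26],[-8.4,9.9,2.1,0.39],[-11.2,13.2,2.8,0.52],[-14.0,16.5,3.5,0.65]]], jaw=8.6)

```text
t: 0.6
tool_pos: [0.3164, 0.3703, 0.1932]
orientation: [3.019, 0.862, -0.002]
force: [0.1, -0.6, -0.6]
opening: 0.0856
```

```bash
cat >> h.py <<'E'
def go(s,target,yaw):
    "tool-frame shift (cm) and turn to reach target TCP with yaw"
    M=R.from_rotvec(s['orientation']).as_matrix();d=M.T@(np.array(target)-s['tool_pos'])*100
    y=np.arctan2(M[1,0],M[0,0]);return d.round(2),round(float(y-yaw),3)
E
python3 - <<'E'
from plant import *
from h import *
s=read_state();print(s['t'],s['tool_pos'].round(4) if hasattr(s['tool_pos'],'round') else s['tool_pos'],go(s,[.4215,.181,.15],0))
E
```

```text
0.6 [0.3164 0.3703 0.1932] (array([-1.05, 21.62,  4.34]), 0.556)
```

>>> play_rows(increments=[[[-0.2,4.3,0.9,0.11],[-0.4,8.6,1.8,0.22],[-0.6,13.0,2.7,0.33],[-0.8,17.3,3.5,0.44],[-1.05,21.62,4.34,0.556]]])

```text
t: 1.1
tool_pos: [0.4219, 0.1793, 0.1495]
orientation: [3.14, -0.007, -0.002]
force: [1.8, 0.2, -0.4]
opening: 0.0856
```

```bash
python3 - <<'E'
from plant import *
from h import *
s=read_state();print(s['t'],s['tool_pos'],go(s,[.4215,.181,.15],0))
p=camera_params("wrist");im,d=read_camera("wrist");cv2.imwrite("pics/w1.png",im);np.save("w1.npy",d);print(p)
np.save("w1p.npy",p,allow_pickle=True)
E
```

```text
1.1 [0.42187572 0.17930525 0.14954887] (array([-0.04, -0.17, -0.05]), -0.004)
{'K': array([[359.27842215,   0.        , 277.75063864],
       [  0.        , 359.27842215, 207.68974436],
       [  0.        ,   0.        ,   1.        ]]), 'eye': array([0.42153127, 0.26460538, 0.30400135]), 'orientation': array([-0.30719215,  0.00047458, -0.00363256])}
```

View pics/w1.png

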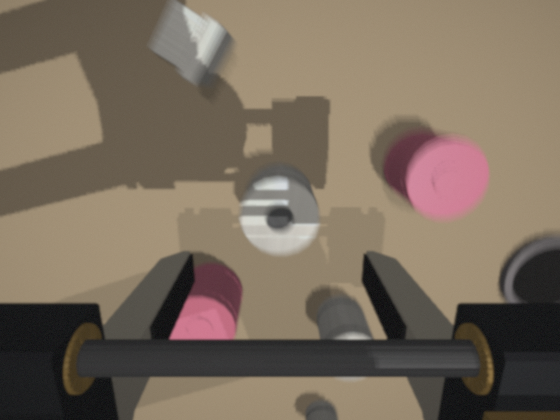

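The silver cylinder with the dark spot at (280,217) is cyl_large. The pink look-alikes are at (447,178) and (205,310), and the angle plate is at (190,42).

```bash
python3 - <<'E'
from plant import *
from h import *
p=np.load("w1p.npy",allow_pickle=True).item();d=np.load("w1.npy")
print(at_z(p,280,217,.06),at_z(p,280,215,.06),at_d(p,270,228,d[228,270]))
s=read_state();print(s['tool_pos'],go(s,[.4215,.181,.032],0))
E
```

```text
[0.42286032 0.18017726 0.06      ] [0.42286299 0.18169442 0.06      ] [0.4155864  0.17169816 0.05983218]
[0.42378014 0.17404369 0.1481315 ] (array([-0.22, -0.76, 11.61]), -0.015)
```

>>> play_rows(increments=[[[-0.1,-0.7,1.0,-0.015],[-0.1,-0.7,2.0,-0.015],[-0.1,-0.7,2.5,-0.015]]])

```text
t: 1.45
tool_pos: [0.4214, 0.1816, 0.1213]
orientation: [3.135, 0.004, -0.006]
force: [-1.1, -0.4, -0.7]
opening: 0.0859
```

```bash
python3 - <<'E'
from plant import *
from h import *
s=read_state();print(s['tool_pos'],s['dq'],go(s,[.4225,.1808,.032],0))
E
```

```text
[0.4214319  0.18163865 0.12128972] [ 0.00879295  0.04724556  0.03876135 -0.00075857 -0.08907766 -0.00071008] (array([0.14, 0.03, 8.93]), 0.003)
```

>>> play_rows(increments=[[[0.1,0.05,2.5,0.003],[0.1,0.05,5.0,0.003],[0.1,0.05,7.5,0.003],[0.1,0.05,8.7,0.003],[0.1,0.05,8.9,0.003]]])

```text
t: 1.95
tool_pos: [0.4202, 0.181, 0.0305]
orientation: [3.134, 0.003, -0.011]
force: [-1.3, -0.1, 0.0]
opening: 0.0861
```

>>> play_rows(increments=[[[0,0,0,0],[0,0,0,0],[0,0,0,0],[0,0,0,0],[0,0,0,0]]], jaw=5.0, squeeze=30)

```text
t: 2.45
tool_pos: [0.421, 0.1812, 0.0314]
orientation: [3.135, 0.002, -0.009]
force: [-0.3, 0.1, 3.0]
opening: 0.0563
```

```bash
python3 - <<'E'
from plant import *
from h import *
s=read_state();print(s['t'],s['opening'],s['force'],s['tool_pos'],go(s,[.4225,.1808,.13],0),go(s,[.672,.1025,.13],0))
E
```

```text
2.45 0.05631613821318994 [-0.29614009  0.10118041  3.02120147] [0.4210114  0.18122953 0.03143906] (array([ 0.09,  0.11, -9.86]), 0.002) (array([25.03,  7.98, -9.94]), 0.002)
```

>>> play_rows(increments=[[[0,0,-1.0,0],[0,0,-3.0,0],[0,0,-5.0,0],[0,0,-5.5,0]]])

```text
t: 2.85
tool_pos: [0.4225, 0.1819, 0.0887]
orientation: [3.136, 0.002, -0.004]
force: [0.5, 0.5, -4.6]
opening: 0.0567
```

```bash
python3 - <<'E'
from plant import *
from h import *
s=read_state();p=camera_params("wrist");im,d=read_camera("wrist");cv2.imwrite("pics/w2.png",im);np.save("w2.npy",d)
np.save("w2p.npy",p,allow_pickle=True)
print(s['t'],s['opening'],s['force'],s['tool_pos'],go(s,[.672,.1025,.13],0))
E
```

```text
2.85 0.05669080678675175 [ 0.54964912  0.48982216 -4.58906446] [0.4224653  0.18190743 0.08872661] (array([24.93,  8.  , -4.15]), 0.001)
```

View pics/w2.png

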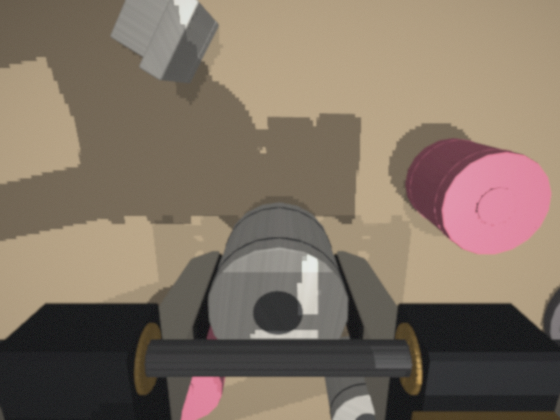

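The cylinder is held upright in the jaws with its spot at (277,312). Next I compute its offset from the TCP.

```bash
python3 - <<'E'
from plant import *
from h import *
p=np.load("w2p.npy",allow_pickle=True).item();d=np.load("w2.npy")
print(at_z(p,277.5,311.5,.1173),at_d(p,240,290,d[290,240]))
s=read_state();print(s['tool_pos'],go(s,[.672,.1025,.13],0))
E
```

```text
[0.42175478 0.18330499 0.1173    ] [0.40680657 0.19280041 0.11675487]
[0.42242228 0.18191409 0.08844728] (array([24.93,  8.  , -4.18]), 0.001)
```

>>> play_rows(increments=[[[0.8,0.3,-2.0,0],[4.0,1.3,-4.0,0],[8.5,2.7,-4.2,0],[13.0,4.2,-4.2,0],[17.0,5.5,-4.2,0]]])

```text
t: 3.4
tool_pos: [0.5939, 0.1264, 0.1289]
orientation: [3.136, 0.002, -0.006]
force: [-0.2, 0.4, -4.8]
opening: 0.0567
```

```bash
python3 - <<'E'
from plant import *
from h import *
s=read_state()
print(s['t'],s['opening'],s['tool_pos'],go(s,[.672,.1015,.13],0))
E
```

```text
3.4 0.05670736928660336 [0.59385294 0.12639197 0.12894232] (array([ 7.81,  2.5 , -0.12]), 0.001)
```

>>> play_rows(increments=[[[3.0,1.0,0,0],[5.5,1.8,0,0],[7.3,2.3,0,0],[7.8,2.5,0,0],[7.8,2.5,0,0]]])

```text
t: 3.9
tool_pos: [0.6712, 0.1011, 0.127]
orientation: [3.135, 0.001, -0.01]
force: [0.3, 0.5, -5.3]
opening: 0.0565
```

```bash
python3 - <<'E'
from plant import *
from h import *
s=read_state();p=camera_params("wrist");im,d=read_camera("wrist");cv2.imwrite("pics/w3.png",im);np.save("w3.npy",d)
np.save("w3p.npy",p,allow_pickle=True)
print(s['t'],s['opening'],s['force'],s['tool_pos'],go(s,[.672,.1015,.06],0))
E
```

```text
3.9 0.056477125310310725 [ 0.32539318  0.45956254 -5.30939422] [0.67123669 0.1010857  0.12696169] (array([ 0.12, -0.08,  6.7 ]), 0.001)
```

View pics/w3.png

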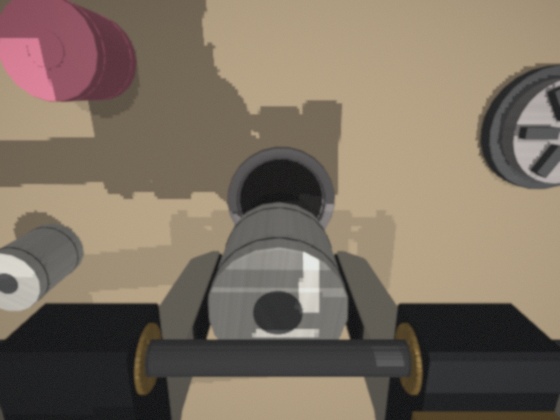

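The large nest's rim runs from u≈228 to 334 at row≈199, with its top at (281,147). I compute its centre and check it against the top-camera value.

```bash
python3 - <<'E'
from plant import *
from h import *
p=np.load("w3p.npy",allow_pickle=True).item();d=np.load("w3.npy")
a,b,c=at_z(p,228.5,199,.006),at_z(p,334,199,.006),at_z(p,281,147,.005)
print(a,b,c,'ctr',(a+b)[0]/2,c[1]-.043,'diam',b[0]-a[0])
print('spot',at_z(p,277.5,312,.127+.0285))
E
```

```text
[0.63062309 0.10566216 0.006     ] [0.71481573 0.10592117 0.006     ] [0.67238085 0.14699441 0.005     ] ctr 0.6727194093542153 0.10399440792574217 diam 0.0841926401480283
spot [0.67065631 0.10224344 0.1555    ]
```

>>> play_rows(increments=[[[0.15,-0.1,2.0,0],[0.17,-0.1,4.0,0],[0.17,-0.1,6.0,0],[0.17,-0.1,8.0,0],[0.17,-0.1,8.6,0]]])

```text
t: 4.45
tool_pos: [0.6687, 0.1025, 0.0381]
orientation: [3.135, 0.003, -0.019]
force: [-1.6, -0.3, -4.9]
opening: 0.0566
```

```bash
python3 - <<'E'
from plant import *
from h import *
s=read_state()
print(s['t'],s['opening'],s['force'],s['tool_pos'],go(s,[.673,.1022,.0344],0))
E
```

```text
4.45 0.0566023450604124 [-1.55101117 -0.34002499 -4.85871414] [0.66867392 0.10250159 0.03811242] (array([0.44, 0.03, 0.37]), 0.002)
```

>>> play_rows(increments=[[[0.3,0,0,0],[0.35,0,0.1,0],[0.35,0,0.2,0]]])

```text
t: 4.75
tool_pos: [0.6731, 0.1027, 0.0376]
orientation: [3.135, 0.003, -0.015]
force: [-0.6, -0.0, -5.0]
opening: 0.0563
```

```bash
python3 - <<'E'
from plant import *
from h import *
s=read_state()
print(s['t'],s['opening'],s['force'],s['tool_pos'],go(s,[.673,.1022,.0344],0))
E
```

```text
4.75 0.05633264907377116 [-5.89847356e-01 -8.02588864e-04 -5.02649528e+00] [0.67312222 0.10274518 0.03757239] (array([-0.01,  0.05,  0.32]), 0.002)
```

>>> play_rows(increments=[[[0,0,0.2,0],[0,0,0.3,0],[0,0,0.35,0],[0,0,0.35,0]]])

```text
t: 5.15
tool_pos: [0.6734, 0.1027, 0.0346]
orientation: [3.136, 0.003, -0.014]
force: [-0.7, -1.3, -2.4]
opening: 0.0567
```

```bash
python3 - <<'E'
from plant import *
from h import *
s=read_state()
print(s['t'],s['opening'],s['force'],s['tool_pos'],go(s,[.673,.1022,.0344],0))
E
```

```text
5.15 0.05673455128631213 [-0.68965463 -1.30439357 -2.43772794] [0.67341529 0.10274141 0.03462977] (array([-0.04,  0.05,  0.02]), 0.002)
```

>>> play_rows(increments=[[[0,0,0.1,0],[0,0,0.1,0]]])

```text
t: 5.35
tool_pos: [0.6734, 0.1027, 0.0346]
orientation: [3.135, 0.003, -0.014]
force: [-5.3, -0.7, 3.2]
opening: 0.0568
```

>>> play_rows(increments=[[[0,0,0,0],[0,0,0,0],[0,0,0,0]]], jaw=8.4)

```text
t: 5.65
tool_pos: [0.6741, 0.1028, 0.0351]
orientation: [3.136, 0.003, -0.012]
force: [0.8, 0.6, 0.0]
opening: 0.0758
```

>>> play_rows(increments=[[[0,0,-0.5,0],[0,0,-2.0,0],[0,0,-5.0,0],[0,0,-8.5,0],[0,0,-10.0,0]]])

```text
t: 6.15
tool_pos: [0.6773, 0.1036, 0.1409]
orientation: [3.136, 0.003, -0.001]
force: [0.5, -0.2, 1.3]
opening: 0.0842
```

```bash
python3 - <<'E'
from plant import *
from h import *
s=read_state();p=camera_params("wrist");im,d=read_camera("wrist");cv2.imwrite("pics/w4.png",im);np.save("w4.npy",d)
np.save("w4p.npy",p,allow_pickle=True)
print(s['t'],s['opening'],s['force'],s['tool_pos'],go(s,[.4805,.059,.12],0))
E
```

```text
6.15 0.08424324632068234 [ 0.48621519 -0.24614959  1.26958611] [0.6772794  0.10357205 0.1409155 ] (array([-19.69,   4.4 ,   2.13]), 0.002)
```

View pics/w4.png

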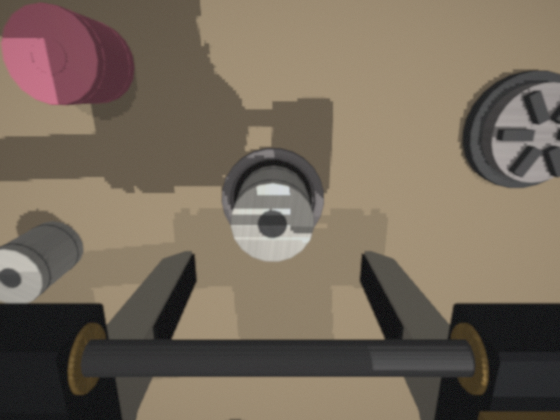

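The large cylinder stands in its nest: spot at (272,224), rim u 222–325. I'll verify numerically and head for the medium one.

```bash
python3 - <<'E'
from plant import *
from h import *
p=np.load("w4p.npy",allow_pickle=True).item();d=np.load("w4.npy")
a,b,c=at_z(p,222,199,.006),at_z(p,325,199,.006),at_z(p,272,148,.005)
print('nest',(a+b)[0]/2,c[1]-.043,'spot',at_z(p,272,224,.063), at_d(p,255,240,d[240,255]))
s=read_state();print(s['tool_pos'],go(s,[.4805,.059,.12],0))
E
```

```text
nest 0.6731698970662177 0.1037610021888055 spot [0.67273477 0.10312031 0.063     ] [0.66073007 0.09050549 0.061419  ]
[0.67808442 0.10367264 0.14246794] (array([-19.77,   4.41,   2.24]), 0.002)
```

>>> play_rows(increments=[[[-3.0,0.7,0.3,0],[-7.5,1.7,0.8,0],[-12.0,2.7,1.3,0],[-16.0,3.6,1.8,0],[-18.8,4.2,2.1,0]]], jaw=7.2)

```text
t: 6.7
tool_pos: [0.487, 0.0607, 0.1195]
orientation: [3.136, 0.003, -0.002]
force: [0.6, 0.3, 0.8]
opening: 0.0718
```

>>> play_rows(increments=[[[-0.6,0.2,0.1,0],[-0.6,0.2,0.1,0],[-0.6,0.2,0.1,0]]])

```text
t: 7.0
tool_pos: [0.4821, 0.0588, 0.1189]
orientation: [3.136, 0.003, 0.001]
force: [1.0, 0.9, -0.0]
opening: 0.0721
```

```bash
python3 - <<'E'
from plant import *
from h import *
s=read_state();p=camera_params("wrist");im,d=read_camera("wrist");cv2.imwrite("pics/w5.png",im);np.save("w5.npy",d)
np.save("w5p.npy",p,allow_pickle=True)
print(s['t'],s['opening'],s['force'],s['tool_pos'],go(s,[.4805,.059,.032],0))
E
```

```text
7.0 0.07209356489733665 [ 0.98208956  0.9325632  -0.00825982] [0.4821463  0.05880731 0.11886616] (array([-0.17, -0.07,  8.69]), 0.002)
```

View pics/w5.png

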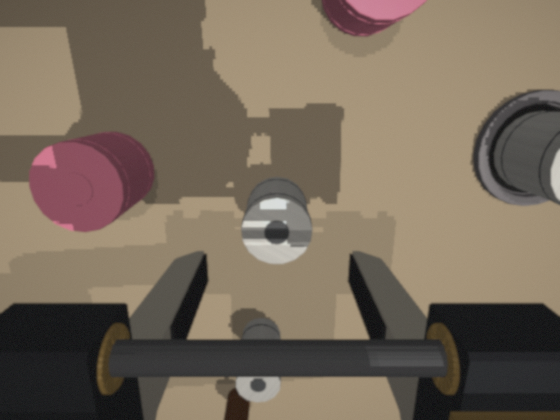

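The medium cylinder's spot is at (276,232) and the small one's at (258,384), which also lets me measure the small one.

```bash
python3 - <<'E'
from plant import *
from h import *
p=np.load("w5p.npy",allow_pickle=True).item();d=np.load("w5.npy")
m=at_z(p,276.5,232,.06)
print('M',m,at_d(p,260,245,d[245,260]),'S',at_z(p,258,384,.06))
s=read_state();print(s['tool_pos'],go(s,[m[0],m[1]-.0005,.032],0))
E
```

```text
M [0.48081628 0.06001003 0.06      ] [0.47016267 0.05065786 0.05922872] S [ 0.46734468 -0.06063061  0.06      ]
[0.48240776 0.05887235 0.11898825] (array([-0.16, -0.11,  8.7 ]), 0.002)
```

>>> play_rows(increments=[[[-0.05,-0.1,2.0,0.002],[-0.05,-0.1,4.5,0.002],[-0.05,-0.1,7.0,0.002],[-0.05,-0.1,8.3,0.002],[-0.05,-0.1,8.6,0.002]]])

```text
t: 7.55
tool_pos: [0.4813, 0.0595, 0.0313]
orientation: [3.136, 0.0, -0.004]
force: [0.4, -0.1, -0.4]
opening: 0.0721
```

>>> play_rows(increments=[[[0,0,0,0],[0,0,0,0],[0,0,0,0],[0,0,0,0],[0,0,0,0]]], jaw=4.0)

```text
t: 8.05
tool_pos: [0.482, 0.0595, 0.0322]
orientation: [3.136, 0.0, -0.002]
force: [-1.0, 0.1, 4.9]
opening: 0.0442
```

```bash
python3 - <<'E'
from plant import *
from h import *
s=read_state();print(s['t'],s['opening'],s['force'],s['tool_pos'],go(s,[.524,.388,.13],0))
E
```

```text
8.05 0.04418789948760524 [-1.02897711  0.12075177  4.90903535] [0.4819891  0.05954224 0.03224641] (array([  4.2 , -32.79,  -9.95]), 0.0)
```

>>> play_rows(increments=[[[0,0,-1.0,0],[0,0,-3.5,0],[0.2,-1.0,-7.0,0],[0.6,-4.0,-9.8,0],[1.1,-8.5,-10.3,0]]])

```text
t: 8.55
tool_pos: [0.4958, 0.1449, 0.1399]
orientation: [3.137, -0.004, 0.009]
force: [1.2, -0.8, -2.5]
opening: 0.0444
```

>>> play_rows(increments=[[[0.6,-4.5,0,0],[1.2,-9.0,0,0],[1.8,-13.5,0,0],[2.3,-18.0,0,0],[2.8,-22.0,0,0]]])

```text
t: 9.05
tool_pos: [0.524, 0.367, 0.1392]
orientation: [3.137, -0.004, 0.009]
force: [1.2, -1.2, -2.8]
opening: 0.0444
```

```bash
python3 - <<'E'
from plant import *
from h import *
s=read_state();print(s['t'],s['opening'],s['force'],s['tool_pos'],go(s,[.524,.388,.13],0))
E
```

```text
9.05 0.04444905006120305 [ 1.16466141 -1.2212057  -2.83791762] [0.52396438 0.36698664 0.13920725] (array([-0.01, -2.11,  0.91]), -0.002)
```

>>> play_rows(increments=[[[0,-1.5,0.5,0],[0,-2.1,0.9,0],[0,-2.1,0.9,0],[0,-2.1,0.9,0]]])

```text
t: 9.45
tool_pos: [0.5239, 0.3862, 0.1296]
orientation: [3.135, -0.005, 0.007]
force: [-0.4, -0.6, -2.3]
opening: 0.0441
```

```bash
python3 - <<'E'
from plant import *
from h import *
s=read_state();p=camera_params("wrist");im,d=read_camera("wrist");cv2.imwrite("pics/w6.png",im);np.save("w6.npy",d)
np.save("w6p.npy",p,allow_pickle=True)
print(s['t'],s['opening'],s['force'],s['tool_pos'],s['orientation'])
E
```

```text
9.45 0.04409546505244868 [-0.3554884  -0.59816507 -2.27426686] [0.52386277 0.38622059 0.12958085] [ 3.13542559 -0.0051119   0.0069006 ]
```

View pics/w6.png

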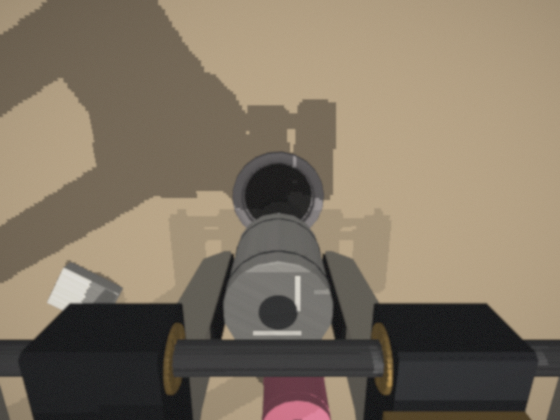

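The medium nest's rim runs u 233–323 at row≈197, with its top at (278,152). The held cylinder's spot is at (278,312).

```bash
python3 - <<'E'
from plant import *
from h import *
p=np.load("w6p.npy",allow_pickle=True).item()
a,b,c=at_z(p,233,197,.006),at_z(p,323,197,.006),at_z(p,278,152,.005)
n=np.array([(a+b)[0]/2,c[1]-.037]);sp=at_z(p,278,312,.1296+.028)
print('nest',n,b[0]-a[0],'spot',sp)
s=read_state();off=sp[:2]-[.52386,.38622];print(off,s['tool_pos'],go(s,[*(n-off),.0355],0))
E
```

```text
nest [0.52418385 0.39088306] 0.07238993131315791 spot [0.52318691 0.38702037 0.1576    ]
[-0.00067309  0.00080037] [0.52420325 0.3862329  0.13002242] (array([ 0.02, -0.44,  9.45]), -0.004)
```

>>> play_rows(increments=[[[0.05,-0.3,2.0,0],[0.05,-0.3,4.0,0],[0.05,-0.3,6.0,0],[0.05,-0.3,7.8,0],[0.05,-0.3,8.4,0]]])

```text
t: 10.0
tool_pos: [0.5241, 0.3869, 0.0436]
orientation: [3.134, -0.008, 0.003]
force: [-0.3, -0.7, -4.4]
opening: 0.0443
```

>>> play_rows(increments=[[[0,0,0,0],[0,0,0,0]]])

```text
t: 10.2
tool_pos: [0.5244, 0.3866, 0.0441]
orientation: [3.134, -0.009, 0.004]
force: [0.4, -0.4, -3.9]
opening: 0.0441
```

```bash
python3 - <<'E'
from plant import *
from h import *
s=read_state();print(s['t'],s['opening'],s['force'],s['tool_pos'],s['orientation'],go(s,[.5248,.3895,.0352],0))
E
```

```text
10.2 0.04406375101714478 [ 0.35635662 -0.40180587 -3.91518451] [0.52442959 0.38655522 0.04409869] [ 3.13394019 -0.00861763  0.00363574] (array([ 0.03, -0.3 ,  0.89]), -0.005)
```

>>> play_rows(increments=[[[0,-0.3,0.3,0],[0,-0.3,0.6,0],[0,-0.3,0.85,0],[0,-0.3,1.0,0],[0,-0.3,1.0,0]]])

```text
t: 10.7
tool_pos: [0.5247, 0.3899, 0.0354]
orientation: [3.134, -0.008, 0.005]
force: [-3.1, -1.8, 4.6]
opening: 0.0446
```

```bash
python3 - <<'E'
from plant import *
from h import *
s=read_state();print(s['t'],s['opening'],s['force'],s['tool_pos'],s['orientation'],go(s,[.5248,.3895,.0352],0))
E
```

```text
10.7 0.04457780565864213 [-3.11787912 -1.75049666  4.57809367] [0.52472907 0.38987237 0.03537771] [ 3.13442357 -0.00816115  0.00459083] (array([0.01, 0.04, 0.02]), -0.005)
```

>>> play_rows(increments=[[[0,0,0,0],[0,0,0,0],[0,0,0,0]]], jaw=7.4)

```text
t: 11.0
tool_pos: [0.525, 0.39, 0.0356]
orientation: [3.135, -0.008, 0.006]
force: [0.6, 0.2, 0.8]
opening: 0.0636
```

>>> play_rows(increments=[[[0,0,-0.5,0],[0,0,-2.0,0],[0,0,-5.0,0],[0,0,-8.5,0],[0,0,-10.0,0]]])

```text
t: 11.5
tool_pos: [0.5266, 0.392, 0.1412]
orientation: [3.138, -0.008, 0.014]
force: [0.6, -0.4, 0.7]
opening: 0.074
```

```bash
python3 - <<'E'
from plant import *
from h import *
s=read_state();p=camera_params("wrist");im,d=read_camera("wrist");cv2.imwrite("pics/w7.png",im);np.save("w7.npy",d)
np.save("w7p.npy",p,allow_pickle=True)
print(s['t'],s['opening'],s['force'],s['tool_pos'],go(s,[.467,-.061,.12],0))
E
```

```text
11.5 0.07401300501967291 [ 0.58393656 -0.41107529  0.69908233] [0.52664199 0.39203733 0.1412488 ] (array([-5.75, 45.33,  2.21]), -0.005)
```

View pics/w7.png

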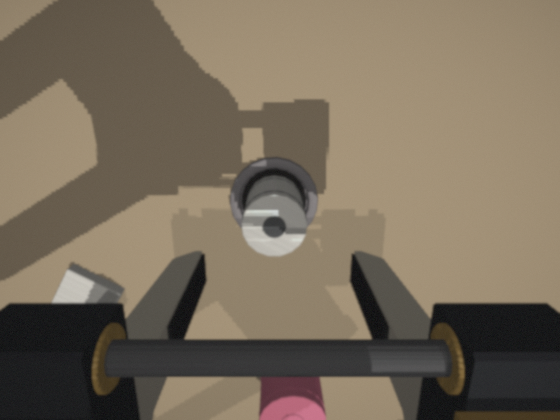

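The medium cylinder is in its nest: spot at (274,227), rim u 230–318. Next is the small one.

```bash
python3 - <<'E'
from plant import *
from h import *
p=np.load("w7p.npy",allow_pickle=True).item();d=np.load("w7.npy")
a,b,c=at_z(p,230,201,.006),at_z(p,318,201,.006),at_z(p,274,157,.005)
print('nest',(a+b)[0]/2,c[1]-.037,'spot',at_z(p,274,227,.063), at_d(p,262,243,d[243,262]))
s=read_state();print(s['tool_pos'],go(s,[.467,-.061,.12],0))
E
```

```text
nest 0.524324707892486 0.39120429317235733 spot [0.52422983 0.38945016 0.063     ] [0.51572129 0.37748499 0.0628679 ]
[0.52739674 0.3925271  0.14281786] (array([-5.83, 45.38,  2.3 ]), -0.005)
```

>>> play_rows(increments=[[[-0.4,3.0,0.2,0],[-1.0,7.5,0.5,0],[-1.5,12.0,0.7,0],[-2.1,16.6,0.9,0],[-2.7,21.2,1.1,0]]], jaw=6.0)

```text
t: 12.05
tool_pos: [0.4984, 0.1789, 0.1308]
orientation: [3.139, -0.007, 0.016]
force: [-0.2, -0.7, 0.5]
opening: 0.0603
```

>>> play_rows(increments=[[[-0.6,4.6,0.2,0],[-1.2,9.2,0.4,0],[-1.8,13.8,0.6,0],[-2.3,18.0,0.8,0],[-2.7,21.5,1.0,0]]])

```text
t: 12.55
tool_pos: [0.4694, -0.038, 0.1202]
orientation: [3.139, -0.009, 0.015]
force: [0.3, -0.2, -0.4]
opening: 0.0601
```

```bash
python3 - <<'E'
from plant import *
from h import *
s=read_state();print(s['t'],s['opening'],s['force'],s['tool_pos'],s['orientation'],go(s,[.467,-.061,.11],0))
E
```

```text
12.55 0.06011221557424397 [ 0.29193434 -0.15841341 -0.44578285] [ 0.46940587 -0.03798632  0.12019065] [ 3.13912631 -0.00857495  0.01519383] (array([-0.24,  2.3 ,  1.02]), -0.005)
```

>>> play_rows(increments=[[[-0.2,1.5,0.3,-0.005],[-0.2,2.2,0.3,-0.005],[-0.2,2.3,0.3,-0.005],[-0.2,2.3,0.3,-0.005]]])

```text
t: 12.95
tool_pos: [0.4674, -0.0603, 0.1171]
orientation: [3.139, -0.0, 0.015]
force: [-0.2, -0.6, -0.3]
opening: 0.0601
```

```bash
python3 - <<'E'
from plant import *
from h import *
s=read_state();p=camera_params("wrist");im,d=read_camera("wrist");cv2.imwrite("pics/w8.png",im);np.save("w8.npy",d)
np.save("w8p.npy",p,allow_pickle=True)
print(s['t'],s['opening'],s['force'],s['tool_pos'],go(s,[.467,-.061,.032],0))
E
```

```text
12.95 0.060066523901382625 [-0.18252238 -0.57203731 -0.32573462] [ 0.46738615 -0.06033298  0.11709815] (array([-0.12,  0.05,  8.51]), -0.0)
```

View pics/w8.png

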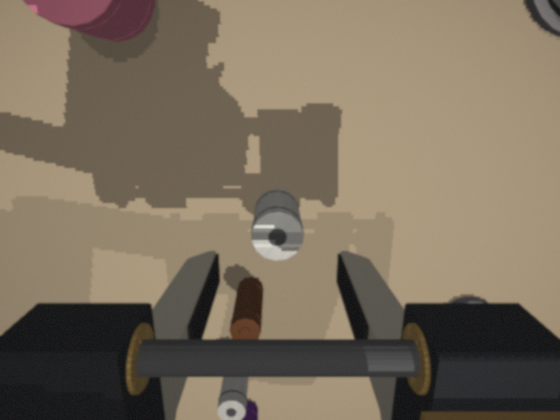

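The small cylinder's spot is at (278,237) and the xs one's at (232,411). The brown look-alike is at (246,328).

```bash
python3 - <<'E'
from plant import *
from h import *
p=np.load("w8p.npy",allow_pickle=True).item();d=np.load("w8.npy")
m=at_z(p,278,237,.06)
print('S',m,at_d(p,264,246,d[246,264]),'XS',at_z(p,232,411,.06))
s=read_state();print(s['tool_pos'],go(s,[m[0],m[1]-.0005,.032],0))
E
```

```text
S [ 0.46751935 -0.06164258  0.06      ] [ 0.45853048 -0.06844579  0.05853431] XS [ 0.43303697 -0.20237744  0.06      ]
[ 0.46748607 -0.06009306  0.11719291] (array([-0.08,  0.19,  8.52]), 0.0)
```

>>> play_rows(increments=[[[0,0.2,2.0,0],[0,0.2,4.5,0],[0,0.2,7.0,0],[0,0.2,8.1,0],[0,0.2,8.4,0]]])

```text
t: 13.5
tool_pos: [0.4673, -0.0612, 0.0319]
orientation: [3.14, 0.002, 0.011]
force: [0.5, -1.0, -0.6]
opening: 0.0602
```

>>> play_rows(increments=[[[0,0,0,0],[0,0,0,0],[0,0,0,0],[0,0,0,0],[0,0,0,0]]], jaw=2.8)

```text
t: 14.0
tool_pos: [0.4679, -0.0614, 0.0328]
orientation: [3.14, 0.002, 0.013]
force: [-1.2, 0.0, 5.8]
opening: 0.0325
```

```bash
python3 - <<'E'
from plant import *
from h import *
s=read_state();print(s['t'],s['opening'],s['force'],s['tool_pos'],s['orientation'],go(s,[.5296,-.408,.13],0))
E
```

```text
14.0 0.03250044799676921 [-1.18545997  0.04645866  5.7763141 ] [ 0.46793341 -0.06138136  0.03279263] [3.13995794e+00 2.20727478e-03 1.30398713e-02] (array([ 6.2 , 34.69, -9.61]), 0.001)
```

>>> play_rows(increments=[[[0,0,-1.0,0],[0,0,-3.5,0],[0.2,1.0,-7.0,0],[0.8,4.5,-9.8,0],[1.6,9.0,-10.3,0]]])

```text
t: 14.5
tool_pos: [0.4857, -0.1519, 0.1413]
orientation: [3.138, 0.007, 0.024]
force: [2.0, -0.4, -2.1]
opening: 0.0325
```

>>> play_rows(increments=[[[0.8,4.5,0,0],[1.6,9.0,0,0],[2.4,13.5,0,0],[3.2,18.0,0,0],[4.0,22.5,0,0]]])

```text
t: 15.0
tool_pos: [0.5266, -0.3787, 0.1434]
orientation: [3.138, 0.006, 0.024]
force: [1.2, -0.5, -0.8]
opening: 0.0324
```

```bash
python3 - <<'E'
from plant import *
from h import *
s=read_state();print(s['t'],s['opening'],s['force'],s['tool_pos'],go(s,[.5296,-.408,.13],0))
E
```

```text
15.0 0.03243748218213155 [ 1.17347775 -0.49822946 -0.7618974 ] [ 0.52663291 -0.37865769  0.14335685] (array([0.26, 2.93, 1.35]), 0.004)
```

>>> play_rows(increments=[[[0.2,2.0,0.7,0.004],[0.2,2.9,1.3,0.004],[0.2,2.9,1.3,0.004],[0.2,2.9,1.3,0.004]]])

```text
t: 15.4
tool_pos: [0.5286, -0.4064, 0.1301]
orientation: [3.139, 0.001, 0.022]
force: [0.2, 0.9, -1.8]
opening: 0.0325
```

```bash
python3 - <<'E'
from plant import *
from h import *
s=read_state();p=camera_params("wrist");im,d=read_camera("wrist");cv2.imwrite("pics/w9.png",im);np.save("w9.npy",d)
np.save("w9p.npy",p,allow_pickle=True)
print(s['t'],s['opening'],s['force'],s['tool_pos'],s['orientation'])
E
```

```text
15.4 0.032534794702309064 [ 0.24044775  0.92822323 -1.82718325] [ 0.52863986 -0.40636764  0.13010388] [3.13904386e+00 6.88363753e-04 2.24379644e-02]
```

View pics/w9.png

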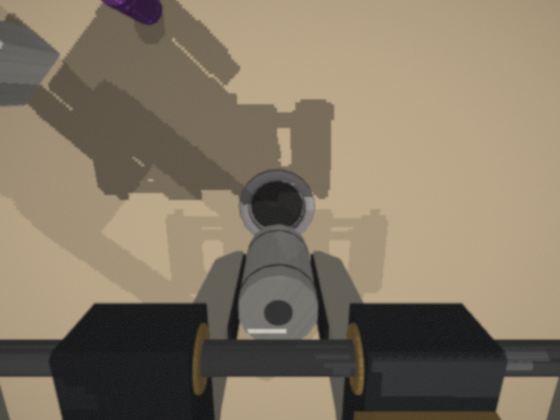

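The small nest's rim runs u 239–315 at row≈206, with its top at (277,168). The held cylinder's spot is at (278,313).

```bash
python3 - <<'E'
from plant import *
from h import *
p=np.load("w9p.npy",allow_pickle=True).item()
a,b,c=at_z(p,239,206,.006),at_z(p,315,206,.006),at_z(p,277,168.5,.005)
n=np.array([(a+b)[0]/2,c[1]-.031]);sp=at_z(p,278,313,.1301+.0275)
print('nest',n,b[0]-a[0],'spot',sp)
s=read_state();off=sp[:2]-[.5286,-.4064];print(off,s['tool_pos'],go(s,[*(n-off),.0355],0))
E
```

```text
nest [ 0.52936549 -0.40834742] 0.06173199505709537 spot [ 0.52767178 -0.40645254  0.1576    ]
[-9.28218817e-04 -5.25437007e-05] [ 0.52895941 -0.40621106  0.13053814] (array([-0.01,  0.18,  9.51]), 0.001)
```

>>> play_rows(increments=[[[0.05,0.2,2.0,0],[0.05,0.2,4.0,0],[0.05,0.2,6.0,0],[0.05,0.2,7.8,0],[0.05,0.2,8.6,0]]])

```text
t: 15.95
tool_pos: [0.5302, -0.4066, 0.0427]
orientation: [3.14, 0.003, 0.02]
force: [0.4, -1.0, -2.2]
opening: 0.0325
```

>>> play_rows(increments=[[[0,0,0,0],[0,0,0,0]]])

```text
t: 16.15
tool_pos: [0.5304, -0.4063, 0.0431]
orientation: [3.14, 0.004, 0.021]
force: [-0.3, 0.1, -1.7]
opening: 0.0325
```

```bash
python3 - <<'E'
from plant import *
from h import *
s=read_state();print(s['t'],s['opening'],s['force'],s['tool_pos'],s['orientation'],go(s,[.530,-.4082,.0358],0))
E
```

```text
16.15 0.032481809840784574 [-0.27409936  0.10865887 -1.7088225 ] [ 0.53043025 -0.40629891  0.04307895] [3.14037348 0.00417042 0.02050142] (array([-0.05,  0.19,  0.73]), 0.003)
```

>>> play_rows(increments=[[[0,0.2,0.3,0],[0,0.2,0.5,0],[0,0.2,0.7,0],[0,0.2,0.85,0],[0,0.2,0.85,0]]])

```text
t: 16.65
tool_pos: [0.5308, -0.4088, 0.0359]
orientation: [3.14, 0.004, 0.021]
force: [-2.1, 1.1, 7.1]
opening: 0.0324
```

```bash
python3 - <<'E'
from plant import *
from h import *
s=read_state();print(s['t'],s['opening'],s['force'],s['tool_pos'],s['orientation'],go(s,[.530,-.4082,.0358],0))
E
```

```text
16.65 0.03239638949128619 [-2.07117957  1.11618679  7.08231967] [ 0.53082814 -0.40876111  0.03593821] [3.13966182 0.00399373 0.02147839] (array([-0.08, -0.06,  0.01]), 0.003)
```

In contact, so I release.

>>> play_rows(increments=[[[0,0,0,0],[0,0,0,0],[0,0,0,0]]], jaw=6.0)

```text
t: 16.95
tool_pos: [0.5309, -0.4089, 0.036]
orientation: [3.139, 0.004, 0.022]
force: [0.1, -0.7, 0.2]
opening: 0.0521
```

>>> play_rows(increments=[[[0,0,-0.5,0],[0,0,-2.0,0],[0,0,-5.0,0],[0,0,-8.5,0],[0,0,-10.0,0]]])

```text
t: 17.45
tool_pos: [0.5312, -0.4103, 0.1416]
orientation: [3.135, 0.004, 0.03]
force: [0.7, -0.6, 1.6]
opening: 0.06
```

```bash
python3 - <<'E'
from plant import *
from h import *
s=read_state();p=camera_params("wrist");im,d=read_camera("wrist");cv2.imwrite("pics/w10.png",im);np.save("w10.npy",d)
np.save("w10p.npy",p,allow_pickle=True)
print(s['t'],s['opening'],s['force'],s['tool_pos'],go(s,[.4325,-.203,.125],0))
E
```

```text
17.45 0.0599836205319951 [ 0.73208266 -0.6039503   1.62426564] [ 0.53122711 -0.410253    0.14163385] (array([ -9.85, -20.76,   1.34]), 0.003)
```

View pics/w10.png

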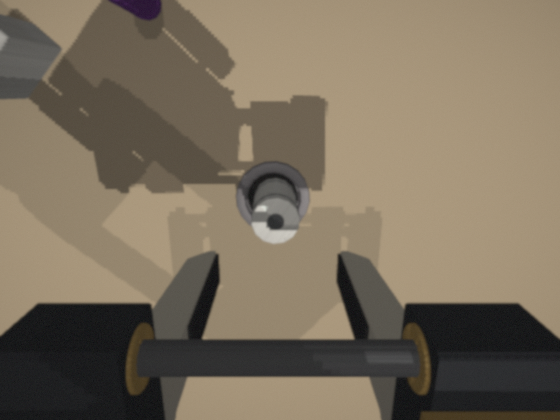

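The small cylinder is in its nest: spot at (275,221), rim u 236–310. Next is the xs cylinder.

```bash
python3 - <<'E'
from plant import *
from h import *
p=np.load("w10p.npy",allow_pickle=True).item();d=np.load("w10.npy")
a,b,c=at_z(p,236.5,199,.006),at_z(p,310,199,.006),at_z(p,273,161.5,.005)
print('nest',(a+b)[0]/2,c[1]-.031,'spot',at_z(p,275.5,221,.063), at_d(p,263,233,d[233,263]))
s=read_state();print(s['tool_pos'],go(s,[.4328,-.203,.125],0))
E
```

```text
nest 0.5296031777549456 -0.4092957325337546 spot [ 0.53062176 -0.4088443   0.063     ] [ 0.52192278 -0.41794217  0.06236919]
[ 0.53186879 -0.4107908   0.14317771] (array([ -9.89, -20.82,   1.45]), 0.003)
```

>>> play_rows(increments=[[[-1.5,-3.0,0.2,0],[-3.5,-7.2,0.4,0],[-5.5,-11.5,0.6,0],[-7.5,-15.8,0.9,0],[-9.2,-19.5,1.2,0]]], jaw=4.6)

```text
t: 18.0
tool_pos: [0.438, -0.214, 0.1263]
orientation: [3.134, 0.004, 0.03]
force: [0.3, -0.1, 1.0]
opening: 0.046
```

```bash
python3 - <<'E'
from plant import *
from h import *
s=read_state();print(s['t'],s['opening'],s['force'],s['tool_pos'],s['orientation'],go(s,[.4328,-.203,.125],0))
E
```

```text
18.0 0.04599029870554966 [ 0.32720335 -0.07670004  1.03523922] [ 0.43798827 -0.21398069  0.12633143] [3.13437967 0.00392083 0.03034651] (array([-0.52, -1.1 ,  0.12]), 0.003)
```

>>> play_rows(increments=[[[-0.5,-0.9,0.2,0.003],[-0.5,-1.1,0.3,0.003],[-0.5,-1.1,0.3,0.003],[-0.5,-1.1,0.3,0.003]]])

```text
t: 18.4
tool_pos: [0.4335, -0.2039, 0.1233]
orientation: [3.134, -0.001, 0.031]
force: [0.3, -0.8, -0.4]
opening: 0.0461
```

```bash
python3 - <<'E'
from plant import *
from h import *
s=read_state();p=camera_params("wrist");im,d=read_camera("wrist");cv2.imwrite("pics/w11.png",im);np.save("w11.npy",d)
np.save("w11p.npy",p,allow_pickle=True)
print(s['t'],s['opening'],s['force'],s['tool_pos'],s['orientation'],go(s,[.4328,-.203,.032],0))
E
```

```text
18.4 0.046129255713779356 [ 0.30727561 -0.77786571 -0.38420739] [ 0.43354498 -0.20388083  0.12331841] [ 3.13390803e+00 -1.31878278e-03  3.10034726e-02] (array([-0.26, -0.16,  9.13]), -0.001)
```

View pics/w11.png

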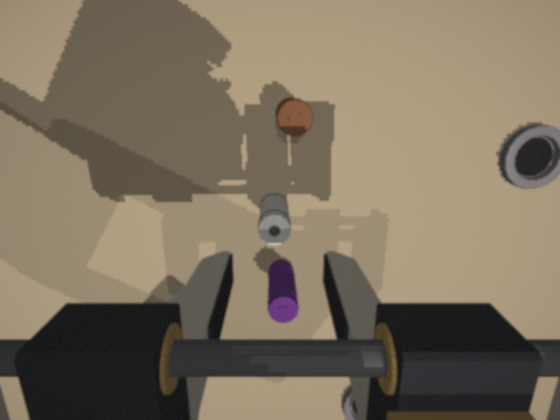

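The silver xs cylinder's spot is at (274,230). The brown look-alike is at (294,117) and the purple one at (283,308); both stay clear of the fingers, which open sideways.

```bash
python3 - <<'E'
from plant import *
from h import *
p=np.load("w11p.npy",allow_pickle=True).item();d=np.load("w11.npy")
im=cv2.imread("pics/w11.png");cv2.imwrite("pics/c11.png",cv2.resize(im[90:330,200:360],None,fx=2.5,fy=2.5))
m=at_z(p,274.5,230.5,.06)
print('XS',m,at_d(p,268,240,d[240,268]),'purp',at_z(p,283,308,.06),'brown',at_z(p,294,117,.06))
s=read_state();print(s['tool_pos'],go(s,[m[0],m[1],.032],0))
E
```

```text
XS [ 0.43212621 -0.20354176  0.06      ] [ 0.42785096 -0.21034508  0.05960486] purp [ 0.43790769 -0.26172571  0.06      ] brown [ 0.44379639 -0.13199057  0.06      ]
[ 0.43354238 -0.20400008  0.1233379 ] (array([-0.32, -0.11,  9.13]), -0.001)
```

View pics/c11.png

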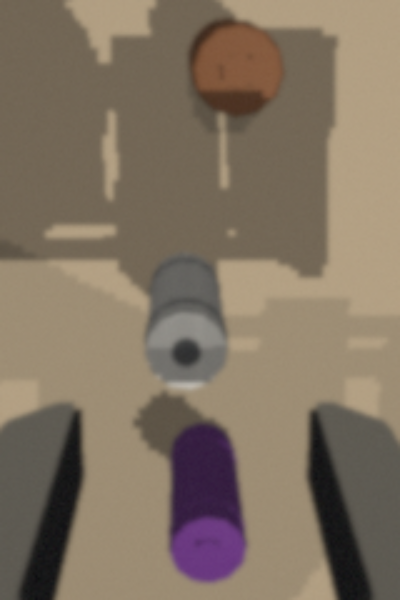

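>>> play_rows(increments=[[[-0.25,-0.05,2.0,0],[-0.25,-0.05,4.5,0],[-0.25,-0.05,7.0,0],[-0.25,-0.05,8.5,0],[-0.25,-0.05,9.0,0]]])

```text
t: 18.95
tool_pos: [0.4318, -0.2042, 0.0313]
orientation: [3.136, -0.003, 0.027]
force: [0.9, 0.2, 0.8]
opening: 0.046
```

>>> play_rows(increments=[[[0,0,0,0],[0,0,0,0],[0,0,0,0],[0,0,0,0],[0,0,0,0]]], jaw=1.6)

```text
t: 19.45
tool_pos: [0.4326, -0.2047, 0.0323]
orientation: [3.135, -0.003, 0.029]
force: [-0.2, -0.6, 2.7]
opening: 0.0202
```

```bash
python3 - <<'E'
from plant import *
from h import *
s=read_state();print(s['t'],s['opening'],s['force'],s['tool_pos'],s['orientation'],go(s,[.6336,-.166,.135],0))
E
```

```text
19.45 0.020183714636128825 [-0.18865455 -0.5593202   2.72986373] [ 0.43257083 -0.20469628  0.03229493] [ 3.13452047 -0.00314172  0.02908075] (array([20.28, -3.84, -9.92]), -0.002)
```

>>> play_rows(increments=[[[0,0,-1.0,0],[0,0,-3.5,0],[0.5,0,-7.5,0],[3.0,-0.5,-9.5,0],[7.0,-1.3,-10.0,0]]])

```text
t: 19.95
tool_pos: [0.5024, -0.1924, 0.1383]
orientation: [3.131, -0.006, 0.037]
force: [0.8, -0.8, 0.2]
opening: 0.0206
```

>>> play_rows(increments=[[[4.0,-0.8,0,0],[8.0,-1.5,0,0],[11.0,-2.1,0,0],[12.5,-2.4,0,0],[12.8,-2.4,0,0]]])

```text
t: 20.45
tool_pos: [0.6318, -0.1681, 0.1416]
orientation: [3.131, -0.004, 0.038]
force: [-0.9, -0.6, -0.8]
opening: 0.0202
```

```bash
python3 - <<'E'
from plant import *
from h import *
s=read_state();p=camera_params("wrist");im,d=read_camera("wrist");cv2.imwrite("pics/w12.png",im);np.save("w12.npy",d)
np.save("w12p.npy",p,allow_pickle=True)
print(s['t'],s['opening'],s['force'],s['tool_pos'],s['orientation'],go(s,[.6336,-.166,.13],0))
E
```

```text
20.45 0.020200216546284032 [-0.89870645 -0.62367847 -0.75510071] [ 0.63184412 -0.16812558  0.14162482] [ 3.13140393 -0.00354537  0.03788391] (array([ 0.15, -0.22,  1.16]), -0.002)
```

View pics/w12.png

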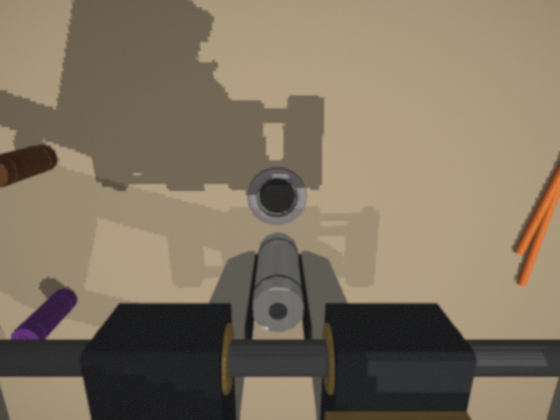

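The xs nest's rim runs u 248–307 and rows 167–224, centred at (277,196). The held cylinder's spot is at (278,311).

```bash
python3 - <<'E'
from plant import *
from h import *
p=np.load("w12p.npy",allow_pickle=True).item()
a,b,c=at_z(p,248,196,.006),at_z(p,307,196,.006),at_z(p,277,167,.005)
n=np.array([(a+b)[0]/2,c[1]-.025]);sp=at_z(p,278,311,.1416+.0277)
print('nest',n,at_z(p,277.5,196,.007),b[0]-a[0],'spot',sp)
s=read_state();off=sp[:2]-[.63184,-.16812];print(off,s['tool_pos'],go(s,[*(n-off),.0355],0))
E
```

```text
nest [ 0.63449041 -0.16618475] [ 0.6344123  -0.16535603  0.007     ] 0.04948408028457796 spot [ 0.6305915  -0.16695411  0.1693    ]
[-0.0012485   0.00116589] [ 0.63111743 -0.16852961  0.14142542] (array([ 0.21, -0.23, 10.6 ]), -0.003)
```

>>> play_rows(increments=[[[0.2,-0.25,2.0,0],[0.2,-0.25,4.0,0],[0.2,-0.25,6.5,0],[0.2,-0.25,8.6,0],[0.2,-0.25,9.6,0]]])

```text
t: 21.0
tool_pos: [0.6329, -0.1669, 0.0433]
orientation: [3.132, -0.005, 0.031]
force: [0.1, -0.8, -0.8]
opening: 0.0204
```

>>> play_rows(increments=[[[0,0,0,0],[0,0,0,0]]])

```text
t: 21.2
tool_pos: [0.6325, -0.1672, 0.0439]
orientation: [3.132, -0.006, 0.031]
force: [-0.4, 0.1, 0.6]
opening: 0.0202
```

```bash
python3 - <<'E'
from plant import *
from h import *
s=read_state();print(s['t'],s['opening'],s['force'],s['tool_pos'],s['orientation'],go(s,[.6355,-.167,.0353],0))
E
```

```text
21.2 0.02024797433805057 [-0.38817816  0.12250229  0.63714681] [ 0.63251622 -0.1672424   0.04392344] [ 3.13245911 -0.0059092   0.03104687] (array([ 0.28, -0.03,  0.87]), -0.004)
```

>>> play_rows(increments=[[[0.3,0,0.3,0],[0.3,0,0.5,0],[0.3,0,0.7,0],[0.3,0,0.9,0],[0.3,0,0.95,0]]])

```text
t: 21.7
tool_pos: [0.6361, -0.1674, 0.0353]
orientation: [3.132, -0.006, 0.032]
force: [-3.6, 0.3, 8.5]
opening: 0.0201
```

```bash
python3 - <<'E'
from plant import *
from h import *
s=read_state();print(s['t'],s['opening'],s['force'],s['tool_pos'],s['orientation'],go(s,[.6355,-.167,.0353],0))
E
```

```text
21.7 0.020129920528022135 [-3.62995129  0.28301011  8.54548599] [ 0.636069   -0.16739877  0.03526999] [ 3.13216886 -0.00568338  0.03198087] (array([-0.06, -0.04, -0.  ]), -0.004)
```

In contact with the floor, so I release gently and retreat clear of the top camera's view of the nests.

>>> play_rows(increments=[[[0,0,-0.05,0],[0,0,-0.05,0],[0,0,-0.05,0],[0,0,-0.05,0]]], jaw=4.8)

```text
t: 22.1
tool_pos: [0.636, -0.1674, 0.0356]
orientation: [3.132, -0.006, 0.032]
force: [-0.1, -0.4, -0.1]
opening: 0.0461
```

>>> play_rows(increments=[[[0,0,-0.5,0],[0,0,-2.0,0],[0,0,-5.0,0],[0,0,-8.5,0],[0,0,-10.0,0]]])

```text
t: 22.6
tool_pos: [0.6362, -0.1672, 0.1412]
orientation: [3.13, -0.006, 0.042]
force: [1.3, -0.3, 0.7]
opening: 0.0482
```

```bash
python3 - <<'E'
from plant import *
from h import *
s=read_state();p=camera_params("wrist");im,d=read_camera("wrist");cv2.imwrite("pics/w13.png",im);np.save("w13.npy",d)
np.save("w13p.npy",p,allow_pickle=True)
print(s['t'],s['opening'],s['force'],s['tool_pos'],go(s,[.45,-.05,.25],0))
E
```

```text
22.6 0.048192950089299975 [ 1.3111434  -0.25354012  0.73474951] [ 0.63616917 -0.16718224  0.1412288 ] (array([-18.36, -11.52, -11.5 ]), -0.003)
```

View pics/w13.png

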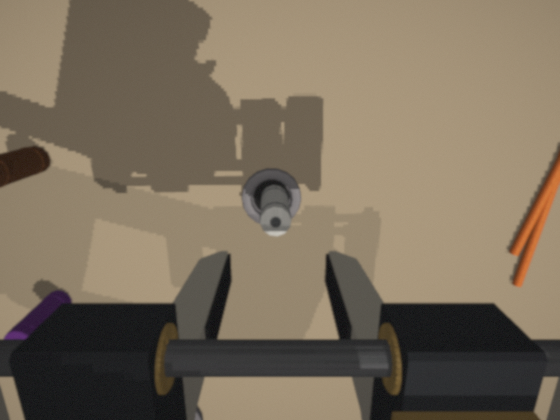

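The xs cylinder is upright in its nest with its spot at (275,222). I retreat toward the base so the top camera can check everything.

>>> play_rows(increments=[[[0,0,-3.0,0],[-3.0,-2.0,-6.0,0],[-7.0,-4.5,-9.0,0],[-11.0,-7.0,-11.0,0],[-14.0,-9.5,-11.0,0]]])

```text
t: 23.15
tool_pos: [0.4938, -0.0705, 0.2498]
orientation: [3.128, -0.007, 0.051]
force: [-0.2, 1.2, 0.6]
opening: 0.0477
```

>>> play_rows(increments=[[[-3.5,-2.0,0,0],[-7.0,-4.5,0,0],[-10.0,-6.5,0,0],[-11.5,-7.2,0,0],[-11.5,-7.2,0,0]]])

```text
t: 23.65
tool_pos: [0.378, 0.0029, 0.2446]
orientation: [3.128, -0.004, 0.052]
force: [0.5, 0.5, -0.1]
opening: 0.0479
```

```bash
python3 - <<'E'
from plant import *
from h import *
p=np.load("w13p.npy",allow_pickle=True).item();d=np.load("w13.npy")
a,b,c=at_z(p,242.5,196,.006),at_z(p,301,196,.006),at_z(p,272,168,.005)
print('nest',(a+b)[0]/2,c[1]-.025,'spot',at_z(p,275.5,222,.063),at_d(p,268,226,d[226,268]))
for n in("top","side"):
    im,d=read_camera(n);cv2.imwrite(f"pics/{n}1.png",im);np.save(n+"1.npy",d)
E
```

```text
nest 0.6343289338849328 -0.16615583807201567 spot [ 0.6361503  -0.16675669  0.063     ] [ 0.6309574  -0.16988257  0.06235141]
```

View pics/top1.png

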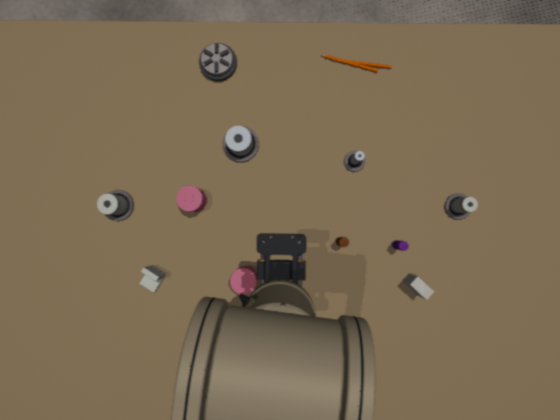

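View pics/side1.png

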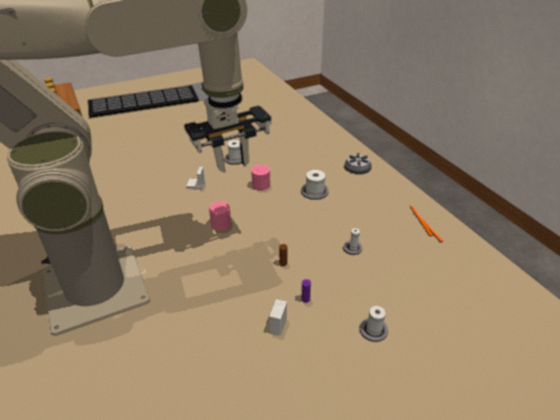

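All four cylinders stand in their nests, and the block at (422,288) and angle plate at (151,280) are unmoved. One enlarged numeric check before handing in.

```bash
python3 - <<'E'
from plant import *
from h import *
im=cv2.imread("pics/top1.png")
t=[cv2.resize(im[v-30:v+30,u-35:u+35],None,fx=5,fy=5,interpolation=cv2.INTER_CUBIC) for u,v in [(239,141),(112,205),(464,206),(357,159)]]
cv2.imwrite("pics/c14.png",np.vstack([np.hstack(t[:2]),np.hstack(t[2:])]))
a=cv2.imread("pics/top0.png").astype(int);df=np.abs(a-im).max(2)
print('block diff',df[270:305,405:440].max(),'angle diff',df[262:295,138:166].max())
E
```

```text
block diff 8 angle diff 8
```

View pics/c14.png

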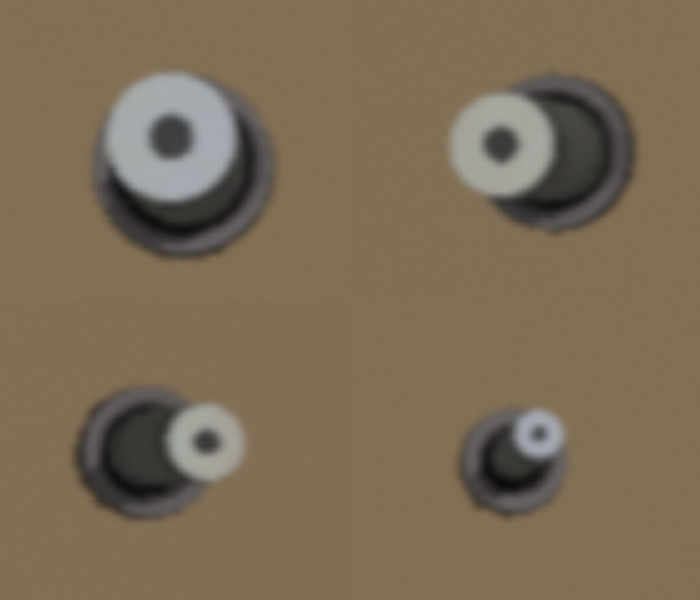

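```bash
python3 - <<'E'
from plant import *
from h import *
p=camera_params("top")
for n,x,y,ox,oy,u,v,X in [("L",171,137,0,0,239,141,(.6727,.1037)),("M",501,144,350,0,112,205,(.524,.390)),("S",206,442,0,300,464,206,(.5295,-.4085)),("XS",539,433,350,300,357,159,(.634,-.166))]:
    q=at_z(p,(x-ox+.5)/5-.5+u-35,(y-oy+.5)/5-.5+v-30,.063);print(n,q.round(4),'off mm',((q[:2]-X)*1000).round(1))
s=read_state();print(s['t'],s['force'],np.abs(s['dq']).max())
print(close_job())
E
```

```text
L [0.6724 0.1029 0.063 ] off mm [-0.3 -0.8]
M [0.5245 0.3891 0.063 ] off mm [ 0.5 -0.9]
S [ 0.5305 -0.4081  0.063 ] off mm [1.  0.4]
XS [ 0.6363 -0.1665  0.063 ] off mm [ 2.3 -0.5]
23.75 [0.2203348  0.48326147 0.88856795] 0.028983421876497557
the job is handed in; nothing more can be done
None
```

All four silver cylinders are standing in the nests of their own size. I lowered each one until the force showed floor contact, released it, backed the arm clear, and handed the job in at about 24 s of the 102 s allowed.

- **Centring:** in the last top-camera check, the cylinders were about 1 mm off centre for the large, medium and small ones, and about 2.3 mm for the smallest, against the 9 mm allowed. The tops sat at about 62–63 mm, which fits standing on the nest floor, and all looked upright in the top and side views.
- **Block and angle plate:** both looked the same in the before and after pictures. I never gripped the pink, brown or purple look-alikes.
- **Disagreements:** the two cameras placed the nest centres 1–2 mm apart, about the calibration error. I aimed the medium cylinder between the two readings for its nest. The tool built up a slight tilt of roughly 0.03 rad by the end of the moves; no cylinder visibly leaned, though I did not measure their tilt. No check failed.

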